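# Tip the circuit board over the bench hook's edge

### The job

The circuit board lies with its parts down and its plain grey back up on the bench in front of the low plywood bench hook. Without gripping it or lifting it clear, push it with the fingertips against the near edge of the bench hook until it stops there, tip it up on that edge and over it, so that it flips onto the bench hook with its parts side up, then push it on until all of it lies flat on the plywood. Leave the union, the tape and the screwdriver where they are.

Things in the scene. Friction and masses are not known exactly. Their poses are not given: they have to be found in the camera images.
- bench_hook: Fixed plywood work board (bench hook), 180 (x) x 300 (y) x 16 mm thick; origin at the centre of its underside, z up, own +x away from the robot. Its near edge, a vertical face 16 mm high, is at own x = -90 mm and runs along y. A fence 18 mm deep at the far edge (own x 72 to 90 mm) rises 16 mm above the board; the free flat top is own x -90 to +72 mm.
- edge_mid (a point): Middle of the bench hook's near upper edge (own x = -90 mm, y = 0, 16 mm above the bench); axes as the bench hook's. The circuit board, lying flat, strikes the face 5 mm below this edge. Pressed against it with about 10 N by a fingertip that then moves up and on, its near side is carried up by friction (finger on plate roughly 1), while its far side hinges in the corner and sinks to the bench.
- module: Circuit board: loose, rigid, 90 g: a flat plate 80 (own x) x 100 (own y) x 4 mm with a plain grey back and a green parts side. The parts stand up to 7 mm off it (11 mm overall), the tallest two black strips, own x 19 to 29 mm either side; a 10 mm margin all round is bare. Parts down, the plate's edge is 7 to 11 mm above the bench. Origin at the middle of the strips' tops.
- module_center (a point): Centre of the board, half-way through its 11 mm. Its z axis points out of the plain back: up at the start (parts side down), down at the end. It starts in front of the bench hook, a gap of 8 to 50 mm between its nearest corner and the near edge, own x away from the robot, the 100 mm sides within about 0.3 rad of parallel to that edge.
- module_corner0 (a point): Corner of the circuit board at own x = -40 mm, own y = -50 mm, half-way through the plate (9 mm above the plane of the strips).
- module_corner1 (a point): Corner of the circuit board at own x = -40 mm, own y = +50 mm, half-way through the plate (9 mm above the plane of the strips).
- module_corner2 (a point): Corner of the circuit board at own x = +40 mm, own y = +50 mm, half-way through the plate (9 mm above the plane of the strips).
- module_corner3 (a point): Corner of the circuit board at own x = +40 mm, own y = -50 mm, half-way through the plate (9 mm above the plane of the strips).
- union: Bystander: brass pipe union, 29 x 33 mm, standing 50 mm tall on the bench right of the bench hook; origin at the centre of its underside.
- tape: Bystander: roll of black tape lying on the bench to the left of the work, 68 mm across, 18 mm high; origin at the centre of its underside.
- screwdriver: Bystander: screwdriver with yellow handle, 172 mm long, 24 mm thick, lying on the bench left of the plywood board; origin at its middle, on its underside.
Mind the look-alikes: they are no part of the job. Of the things that look like the module, take the one that is farthest to the robot's left at the start.

How it is judged (in metres and radians):
On the way, in this order (a step that is already met when the one before it is completed fails the run):
1. the circuit board, still flat on the bench, has been pushed up against the bench hook's near edge (angle between module's own z axis and vertical below 0.25 rad and x of module_center in the frame of bench_hook above -0.138 m and z of module_center in the frame of bench_hook below 0.02 m), for 0.05 s.
2. the circuit board stands tipped up on the bench hook's near edge (angle between module's own z axis and vertical between 1.1 and 2.2 rad and x of module_center in the frame of bench_hook between -0.14 and -0.03 m), for 0.03 s.
At the end, for the whole second after the job is handed in: The circuit board rests parts side up, flat (within 0.09 rad) on the bench hook, all four corners over the free top of the bench hook (1 mm tolerance at the near edge and ends), in front of the fence, at rest (x of module_corner0 in the frame of bench_hook between -0.091 and 0.0745 m and y of module_corner0 in the frame of bench_hook between -0.151 and 0.151 m and x of module_corner1 in the frame of bench_hook between -0.091 and 0.0745 m and y of module_corner1 in the frame of bench_hook between -0.151 and 0.151 m and x of module_corner2 in the frame of bench_hook between -0.091 and 0.0745 m and y of module_corner2 in the frame of bench_hook between -0.151 and 0.151 m and x of module_corner3 in the frame of bench_hook between -0.091 and 0.0745 m and y of module_corner3 in the frame of bench_hook between -0.151 and 0.151 m and angle between module's own z axis and vertical above 3.05159 rad and height (world z) of module_center between 0.018 and 0.025 m and linear speed of module below 0.02 m/s); the robot touches nothing.
It fails at once if the circuit board was lifted clear (its centre rose more than 70 mm above the bench) (height (world z) of module_center above 0.07 m).
It fails at once if the circuit board was lifted flat off the bench instead of being tipped on the edge (angle between module's own z axis and vertical below 0.3 rad and height (world z) of module_center above 0.03 m).
It fails at once if the circuit board was tipped up away from the bench hook's near edge (angle between module's own z axis and vertical between 0.5 and 2.6 rad and (x of module_center in the frame of bench_hook below -0.15 m or x of module_center in the frame of bench_hook above 0 m)).
It fails at once if the union, the tape or the screwdriver was moved more than 15 mm (distance of any of union, tape, screwdriver from where it was at the start of the episode above 0.015 m).
It also fails if it takes over 53 s, if anything falls off the work surface, if the arm or the gripper's body presses on something with over 40 N, if the wrist force passes 120 N, or if a joint passes its speed limit or range.

### The arm

A 7-joint arm with a two-finger parallel gripper is mounted at the origin on the work surface; the furniture and walls round the work are solid. World frame = base frame: x ahead of the robot, y to its left, z up, the work surface at z = 0. Lengths are in m, angles in degrees, forces in N, time in s.
With the tool pointing down it reaches from about 0.425 to 0.875 m from the base axis. Payload 4.7 kg.
Tool frame: the origin (TCP) lies on the front face of the gripper's body, between the roots of the fingers; the fingertips stand 70 mm ahead of it and the grasp point (between the pads) lies 51 mm ahead of it; z points along the fingers, y is the direction in which the jaws open and shut (so a half turn about z gives the same grasp; the last joint's range is limited). The gripper opens to 87 mm and grips with 3 to 60 N. Pads are 19 mm wide; open, the fingers measure 117 mm over their backs; the gripper's body (75 mm by 190 mm) begins 51 mm behind the grasp point.
Start: joints at [74.49, 18.392, -4.016, 83.108, 1.295, 78.541, -3.26], TCP at [0.183, -0.624, 0.292] pointing down, gripper open.
Joint ranges: [-163.93, 163.93], [-17.29, 119.83], [-79.2, 71.16], [3.27, 140.29], [-89.18, 269.18], [5.43, 117.66], [-154.24, 154.24]. Speed limits (degrees/s): [147.25, 147.25, 180, 180, 180, 180, 180].

### API

Orientations are given as [roll, pitch, yaw] about the fixed x, y, z axes, in that order (R = Rz(yaw) Ry(pitch) Rx(roll)).
In Python, from cell import env gives the robot as it stands.
- The arm moves only by the tool drive_tool, never from a script. Its argument "commands" is a list of rows, each a list of 7 numbers: the shift along the tool's x, y, z in cm, then the turn, a rotation vector about the tool's x, y, z in degrees, then the opening, from 0 (shut) to 1 (fully open). In form: [[tx, ty, tz, rx, ry, rz, hand], ...]. A call has 1 to 20 rows; each row shifts and turns the commanded pose from where the row before left it, along the tool's axes as they then stand; what a row does not reach is not made up. A row lasts 1/12 s, in which the tool goes at most 41.7 mm and 7.16 degrees, less where a joint would pass 70% of its speed; a pose out of reach is approached as far as the arm can. A call is refused whole if a number of a shift passes 4.17 or a number of a turn 7.16, either way. A call with a gripper value outside its range is refused whole. The fingers move at their own pace and stop on an object; "force" is the grip in N (left out, the last holds). Time passes only in rows, so rows that do not move let the fingers close. It gives the time, the measured TCP pose, the force and the opening at its end, in the units of the state.
- env.get_obs(): the state, without advancing time (a new reading comes with each control period).
- env.read_camera(name): name is "scene" or "top"; returns a dict with "img" (420x560x3 uint8, blue, green, red), "mtx" (3x3 intrinsics, pixels), "k1" (the pictures are not rectified: a ray, as slopes to the right and down, at radius r is drawn at 1 + k1 r^2 times it, then the intrinsics apply), "pose" (4x4, takes a point from camera to world coordinates). Camera axes: x right, y down, z forward; pixel columns grow to the right and rows downward; lengths in m; the calibration is good to about 2 mm. A picture is of the moment at which its call begins. There is no depth.
- env.sign_off(): hands the job in, once; it reports no verdict.
The state is a dict: "time_s": time; "qpos": joint angles; "joint_velocities": joint speeds; "effort": joint torques, N m; "tool_pos": TCP position; "tool_rot": TCP orientation; "force": force on the tool from outside, world axes, zero at the start; "wrist_torque": the same for the moment, N m; "grip_width": finger opening in m.
Only numpy, scipy, OpenCV 4.12 (cv2) and the standard library are available. Lean on these libraries where they do the work, as an engineer would, in place of code of your own. Each camera call takes 0.05 s, during which the arm holds its last target.

## Working session

There is one attempt and no reset: what is moved stays moved. The work goes in short steps, Python scripts to look and compute and a tool call to move; the robot and the scene stay as the last step left them, time stands still between calls to the robot, and variables do not carry over. Pictures are saved under pics/ and viewed, and the job is handed in when it is done.

Besides the shell and the picture viewer there is one more tool, called after "Call:" as name(argument=value, ...), one argument or row to a line, values as JSON. drive_tool: Moves the arm, as the interface text tells. Its arguments: {"type":"object","properties":{"commands":{"type":"array"},"force":{"type":"number"}},"required":["commands"]}

```bash
ls; mkdir -p pics
python3 - <<'E'
from cell import env
import cv2,numpy as np
print(env.get_obs())
for n in ["scene","top"]:
    c=env.read_camera(n); cv2.imwrite(f"pics/{n}0.png",c["img"]); print(n,c["mtx"],c["k1"],c["pose"])
E
```

```text
pics
{'time_s': 0.0, 'qpos': array([74.49145203, 18.43993022, -4.01505751, 83.17572171,  1.29542457,
       78.53963766, -3.26093213]), 'joint_velocities': array([ 0.06497533,  0.02681506, -0.02178363, -0.00445175, -0.00850816,
       -0.00534377, -0.05408057]), 'effort': array([-9.17123289e-04, -4.91293180e+01, -4.03952077e-01, -3.12526989e+01,
       -6.38301973e-02,  4.35031636e-02,  1.16165279e-04]), 'tool_pos': array([ 0.18244501, -0.62343215,  0.29114426]), 'tool_rot': array([-1.79889975e+02,  6.29548400e-03,  1.63170247e+01]), 'force': array([ 0.10053284, -0.38968763, -0.25139439]), 'wrist_torque': array([ 0.00051742, -0.03184285,  0.04134033]), 'grip_width': 0.08685948813646374}
scene [[402.43818751   0.         281.0279521 ]
 [  0.         402.43818751 212.23731216]
 [  0.           0.           1.        ]] -0.07436250484024962 [[ 0.62908814 -0.37444726  0.68120288 -0.04097824]
 [-0.77719331 -0.31965235  0.54202669 -0.45158426]
 [ 0.0147877  -0.87040888 -0.49210741  0.47083957]
 [ 0.          0.          0.          1.        ]]
top [[475.35299887   0.         278.82086538]
 [  0.         475.35299887 210.87476348]
 [  0.           0.           1.        ]] -0.09956998039618176 [[-0.00861654 -0.97836687  0.20669792  0.28406826]
 [-0.99995813  0.0077936  -0.00479531  0.03840774]
 [ 0.00308065 -0.20673059 -0.97839306  1.26466757]
 [ 0.          0.          0.          1.        ]]
```

View pics/scene0.png

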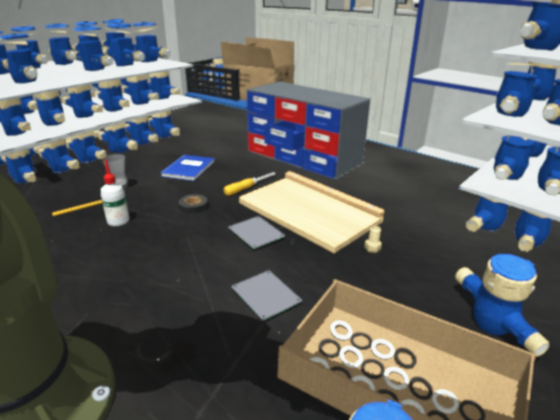

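View pics/top0.png

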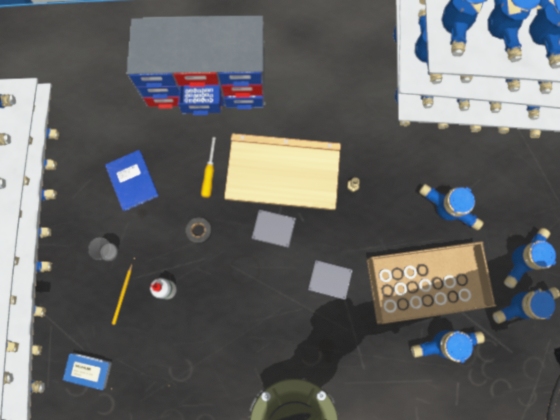

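Two grey plates look like the module: top-view (274,228) and (330,279). The first is farther to the robot's left (smaller column) and directly in front of the hook, so it is the module. I'll confirm this in a crop and measure.

```bash
cat > h.py <<'E'
import cv2,numpy as np
from cell import env
def ray(c,pts,z):
    K=c["mtx"];k=c["k1"];P=c["pose"]
    u=cv2.undistortPoints(np.array(pts,float).reshape(-1,1,2),K,np.array([k,0,0,0,0.])).reshape(-1,2)
    # k1 forward model same as opencv
    d=np.c_[u,np.ones(len(u))]@P[:3,:3].T; o=P[:3,3]
    t=(z-o[2])/d[:,2]; return o+d*t[:,None]
def proj(c,X):
    P=np.linalg.inv(c["pose"]);X=np.array(X,float).reshape(-1,3)
    return cv2.projectPoints(X,cv2.Rodrigues(P[:3,:3])[0],P[:3,3],c["mtx"],np.array([c["k1"],0,0,0,0.]))[0].reshape(-1,2)
def masks(img):
    hsv=cv2.cvtColor(img,cv2.COLOR_BGR2HSV)
    g=cv2.inRange(hsv,(100,8,85),(150,70,190))
    w=cv2.inRange(hsv,(12,40,150),(30,160,255))
    return g,w
def rects(m,amin):
    m=cv2.morphologyEx(m,cv2.MORPH_OPEN,np.ones((3,3)))
    cs,_=cv2.findContours(m,cv2.RETR_EXTERNAL,cv2.CHAIN_APPROX_NONE)
    return [c for c in cs if cv2.contourArea(c)>amin]
E
python3 - <<'E'
from h import *
for n in ["top","scene"]:
    c=env.read_camera(n);img=c["img"];g,w=masks(img)
    print(n)
    for nm,m,a,z in (("g",g,500,.011),("w",w,3000,.016)):
        for k in rects(m,a):
            W=ray(c,k.reshape(-1,2),z)
            r=cv2.minAreaRect(W[:,:2].astype(np.float32)*1000)
            print(nm,cv2.contourArea(k),k.reshape(-1,2).mean(0),np.round(r[0],1),np.round(r[1],1),round(r[2],1), np.round(cv2.boxPoints(r),0).tolist())
    if n=="top":
        cv2.imwrite("pics/crop1.png",cv2.resize(img[120:320,180:380],None,fx=3,fy=3,interpolation=cv2.INTER_CUBIC))
print(env.get_obs()["time_s"])
E
```

```text
top
g 1185.5 [329.84732824 279.25954198] [ 364.2 -100.7] [103.9  84.1] 74.7 [[310.0, -140.0], [391.0, -162.0], [418.0, -62.0], [337.0, -40.0]]
g 1129.0 [273.4140625 228.0234375] [502.6  47.6] [103.7  84.2] 76.0 [[449.0, 7.0], [531.0, -13.0], [556.0, 88.0], [474.0, 108.0]]
g 7240.5 [195.98153034  44.69129288] [1058.5  275.7] [188.9 402.2] 0.0 [[964.0, 477.0], [964.0, 75.0], [1153.0, 75.0], [1153.0, 477.0]]
w 7113.0 [283.70833333 169.87777778] [661.3  21.1] [304.9 189.2] 83.9 [[551.0, -120.0], [739.0, -140.0], [771.0, 163.0], [583.0, 183.0]]
scene
g 1769.0 [265.74       293.90666667] [ 360.5 -101.2] [103.3  83.2] 74.5 [[307.0, -140.0], [387.0, -162.0], [414.0, -63.0], [334.0, -40.0]]
g 888.5 [255.08849558 230.61946903] [499.2  47.7] [101.8  83.3] 76.2 [[447.0, 8.0], [528.0, -12.0], [552.0, 87.0], [471.0, 107.0]]
w 8914.5 [405.50076104 346.23135464] [ 417.4 -341.8] [173.5 295.3] 15.7 [[294.0, -223.0], [374.0, -507.0], [541.0, -460.0], [461.0, -176.0]]
w 6151.0 [320.9273743  213.19553073] [658.4  -0.8] [391.  226.4] 84.0 [[525.0, -183.0], [751.0, -207.0], [791.0, 182.0], [566.0, 205.0]]
0.2
```

View pics/crop1.png

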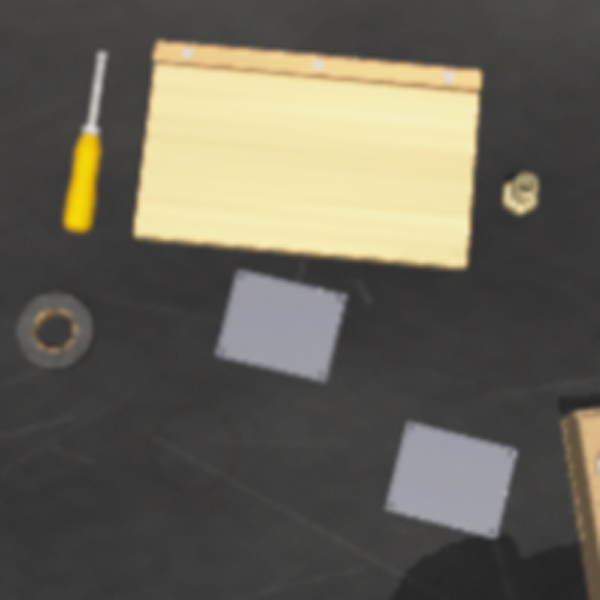

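The crop confirms it: the chosen plate is at crop (282,325), i.e. top pixel (274,228). The tape, screwdriver, hook and union lie around it, and the decoy is at crop (452,478). The hook's yaw is about -6°, the module's about -14°. Now the travel.

```bash
cat >> h.py <<'E'
from scipy.spatial.transform import Rotation as R
M=np.array([.569,.031]);YAW=-6.0
ex=np.array([np.cos(np.radians(YAW)),np.sin(np.radians(YAW))]);ey=np.array([-ex[1],ex[0]])
def st():
    o=env.get_obs();d=o["tool_pos"][:2]-M
    print("t",round(o["time_s"],2),"world",np.round(o["tool_pos"]*1000,1),"hook-edge mm",np.round(1000*np.array([d@ex,d@ey]),1),"tip z",round(1000*o["tool_pos"][2]-70,1),"rpy",np.round(o["tool_rot"],2),"F",np.round(o["force"],1),"w",round(o["grip_width"]*1000,1),"q",np.round(o["qpos"],0))
    return o
def need(p,rpy=(180,0,YAW)):
    "total shift (cm, tool axes now) and rotvec deg to reach world p"
    o=env.get_obs();Rt=R.from_euler("xyz",o["tool_rot"],degrees=True)
    print("shift cm",np.round(Rt.inv().apply(np.array(p)-o["tool_pos"])*100,2),"rotvec",np.round((Rt.inv()*R.from_euler("xyz",rpy,degrees=True)).as_rotvec(degrees=True),2))
def hk(x,y,z): 
    p=M+x/1000*ex+y/1000*ey; return np.array([p[0],p[1],z/1000])
E
python3 - <<'E'
from h import *
st();need([.44,-.40,.28]);print(hk(-138,9,150))
E
```

```text
t 0.2 world [ 182.5 -623.6  291.6] hook-edge mm [-315.9 -691.4] tip z 221.6 rpy [-1.7993e+02  1.0000e-02  1.6320e+01] F [ 0.3 -0.  -0.2] w 86.9 q [74. 18. -4. 83.  1. 79. -3.]
shift cm [ 30.99 -14.22   1.17] rotvec [-7.000e-02  2.000e-02  2.232e+01]
[0.43269673 0.05437562 0.15      ]
```

Call:
drive_tool(
  commands=[
    [3.1,-1.42,0.1,0,0,0,0.57],
    [3.1,-1.42,0.1,0,0,0,0.57],
    [3.1,-1.42,0.1,0,0,0,0.57],
    [3.1,-1.42,0.1,0,0,0,0.57],
    [3.1,-1.42,0.1,0,0,0,0.57],
    [3.1,-1.42,0.1,0,0,0,0.57],
    [3.1,-1.42,0.1,0,0,0,0.57],
    [3.1,-1.42,0.1,0,0,0,0.57],
    [3.1,-1.42,0.1,0,0,0,0.57],
    [3.1,-1.42,0.1,0,0,0,0.57],
    [0,0,0,0,0,5.6,0.57],
    [0,0,0,0,0,5.6,0.57],
    [0,0,0,0,0,5.6,0.57],
    [0,0,0,0,0,5.6,0.57],
  ],
)

```text
time_s: 1.37
tool_pos: [0.4403, -0.4001, 0.282]
tool_rot: [-180.0, 0.0, -6.3]
force: [-0.3, -0.6, -1.0]
grip_width: 0.0496
```

Run:
```python
from h import *
st();need(hk(-138,9,150))
```

```text
t 1.37 world [ 440.3 -400.1  282. ] hook-edge mm [ -82.9 -442.2] tip z 212.0 rpy [-1.7999e+02  3.0000e-02 -6.3200e+00] F [-0.3 -0.6 -1. ] w 49.6 q [ 51.  13. -13.  92.   3.  76. -59.]
shift cm [ -5.75 -45.09  13.21] rotvec [-0.01  0.03 -0.32]
```

Call:
drive_tool(
  commands=[
    [-0.38,-3,0.8,0,0,-0.3,0.57],
    [-0.38,-3,0.8,0,0,0,0.57],
    [-0.38,-3,0.8,0,0,0,0.57],
    [-0.38,-3,0.8,0,0,0,0.57],
    [-0.38,-3,0.8,0,0,0,0.57],
    [-0.38,-3,0.8,0,0,0,0.57],
    [-0.38,-3,0.8,0,0,0,0.57],
    [-0.38,-3,0.8,0,0,0,0.57],
    [-0.38,-3,0.8,0,0,0,0.57],
    [-0.38,-3,0.8,0,0,0,0.57],
    [-0.38,-3,0.8,0,0,0,0.57],
    [-0.38,-3,0.8,0,0,0,0.57],
    [-0.38,-3,0.8,0,0,0,0.57],
    [-0.38,-3,0.8,0,0,0,0.57],
    [-0.38,-3,0.8,0,0,0,0.57],
    [0,0,0,0,0,0,0.57],
    [0,0,0,0,0,0,0.57],
  ],
)

```text
time_s: 2.78
tool_pos: [0.4285, 0.0545, 0.1619]
tool_rot: [180.0, 0.0, -5.5]
force: [0.1, -0.2, -0.0]
grip_width: 0.0496
```

Run:
```python
from h import *
st();need(hk(-138,9,74))
c=env.read_camera("scene");cv2.imwrite("pics/s2.png",c["img"])
```

```text
t 2.78 world [428.5  54.5 161.9] hook-edge mm [-142.2    8.7] tip z 91.9 rpy [ 1.7999e+02  4.0000e-02 -5.5400e+00] F [ 0.1 -0.2 -0. ] w 49.6 q [  28.   -0.  -38.  120.   -0.   60. -106.]
shift cm [ 0.43 -0.03  8.79] rotvec [0.01 0.04 0.46]
```

View pics/s2.png

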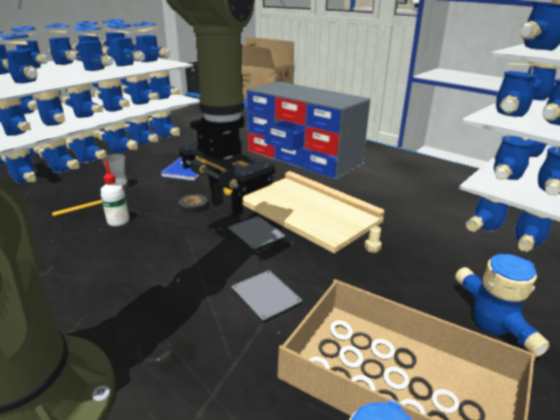

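The fingers hang above the near side of the plate, around (222–238, 205). The scene is otherwise undisturbed. Descending.

Call:
drive_tool(
  commands=[
    [0.2,0,1.5,0,0,0.46,0.57],
    [0,0,1.5,0,0,0,0.57],
    [0,0,1.5,0,0,0,0.57],
    [0,0,1.5,0,0,0,0.57],
    [0,0,1.5,0,0,0,0.57],
    [0,0,0.8,0,0,0,0.57],
    [0,0,0.5,0,0,0,0.57],
    [0,0,0,0,0,0,0.57],
    [0,0,0,0,0,0,0.57],
  ],
)

```text
time_s: 3.58
tool_pos: [0.4314, 0.0524, 0.0746]
tool_rot: [180.0, -0.0, -6.3]
force: [0.2, 0.0, 0.3]
grip_width: 0.0497
```

Run:
```python
from h import *
st()
c=env.read_camera("top");cv2.imwrite("pics/t3.png",cv2.resize(c["img"][120:320,180:380],None,fx=3,fy=3,interpolation=cv2.INTER_CUBIC))
c=env.read_camera("scene");cv2.imwrite("pics/s3.png",cv2.resize(c["img"][150:300,150:350],None,fx=4,fy=4,interpolation=cv2.INTER_CUBIC))
```

```text
t 3.58 world [431.4  52.4  74.6] hook-edge mm [-139.1    6.9] tip z 4.6 rpy [ 1.80e+02 -2.00e-02 -6.29e+00] F [0.2 0.  0.3] w 49.7 q [  26.    9.  -38.  124.    7.   49. -113.]
```

View pics/t3.png

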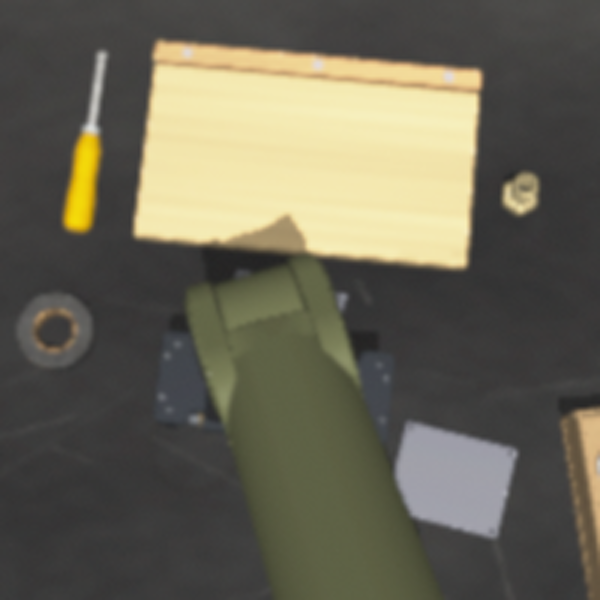

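View pics/s3.png

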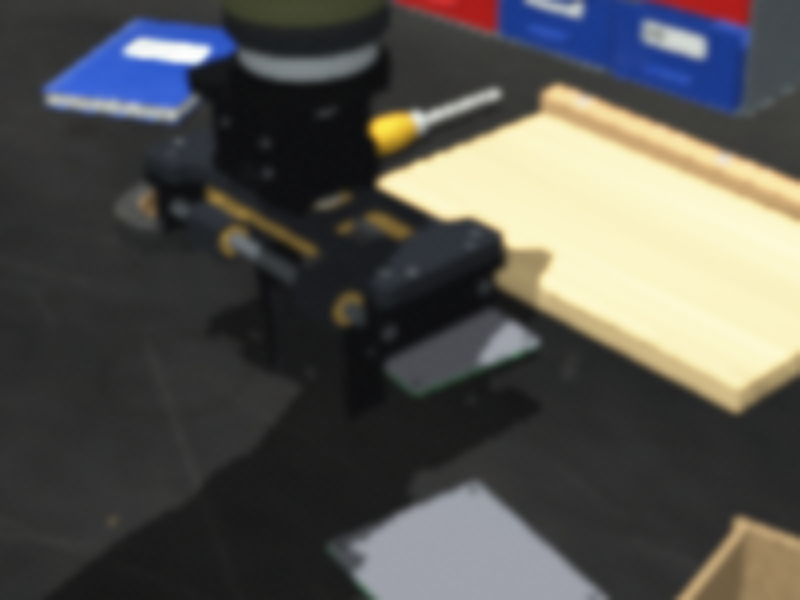

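The fingertips stand just on the robot side of the plate's near edge (scene crop 365,390), with the plate in front at (460,350). Pushing.

Call:
drive_tool(
  commands=[
    [0.3,0,0.05,0,0,0,0.57],
    [0.3,0,0,0,0,0,0.57],
    [0.3,0,0,0,0,0,0.57],
    [0.3,0,0,0,0,0,0.57],
    [0.3,0,0,0,0,0,0.57],
    [0.3,0,0,0,0,0,0.57],
    [0.3,0,0,0,0,0,0.57],
    [0.3,0,0,0,0,0,0.57],
    [0.3,0,0,0,0,0,0.57],
    [0.3,0,0,0,0,0,0.57],
    [0.3,0,0,0,0,0,0.57],
    [0.3,0,0,0,0,0,0.57],
    [0.3,0,0,0,0,0,0.57],
    [0,0,0,0,0,0,0.57],
  ],
)

```text
time_s: 4.85
tool_pos: [0.4705, 0.0485, 0.0738]
tool_rot: [-180.0, -0.0, -6.3]
force: [0.6, -0.2, 0.2]
grip_width: 0.0493
```

Run:
```python
from h import *
st()
c=env.read_camera("scene");cv2.imwrite("pics/s4.png",cv2.resize(c["img"][150:300,150:350],None,fx=4,fy=4,interpolation=cv2.INTER_CUBIC))
```

```text
t 4.85 world [470.5  48.5  73.8] hook-edge mm [-99.8   7.1] tip z 3.8 rpy [-1.7998e+02 -4.0000e-02 -6.2500e+00] F [ 0.6 -0.2  0.2] w 49.3 q [  25.   14.  -37.  119.   11.   50. -114.]
```

View pics/s4.png

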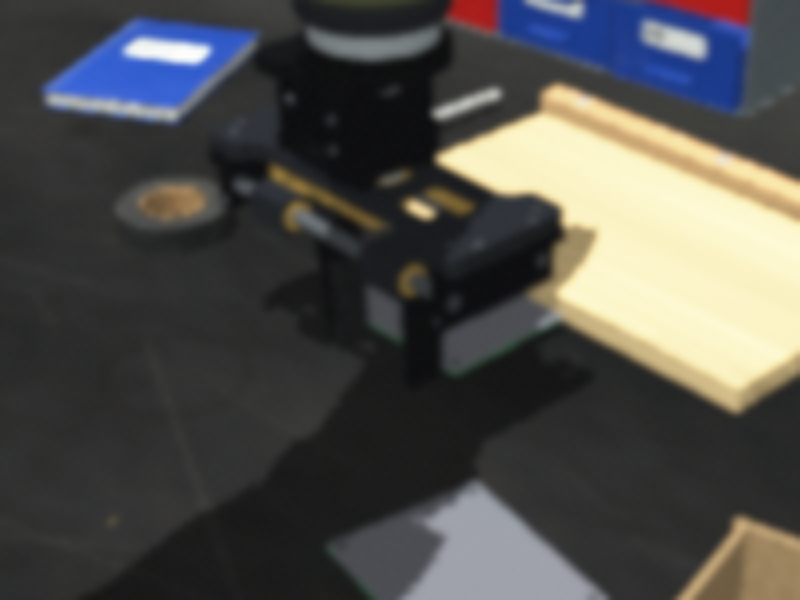

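The plate is being pushed and its near edge runs (370,325)–(455,375), with only about 10 mm to go. I'll go on in small steps and watch the force.

Call:
drive_tool(
  commands=[
    [0.2,0,0,0,0,0,0.57],
    [0.2,0,0,0,0,0,0.57],
    [0.2,0,0,0,0,0,0.57],
    [0.2,0,0,0,0,0,0.57],
    [0,0,0,0,0,0,0.57],
  ],
)

```text
time_s: 5.32
tool_pos: [0.4782, 0.0476, 0.0738]
tool_rot: [-180.0, -0.0, -6.2]
force: [-0.3, 0.0, -0.3]
grip_width: 0.0497
```

Call:
drive_tool(
  commands=[
    [0.1,0,0,0,0,0,0.57],
    [0.1,0,0,0,0,0,0.57],
    [0,0,0,0,0,0,0.57],
  ],
)

```text
time_s: 5.57
tool_pos: [0.4787, 0.0475, 0.0735]
tool_rot: [180.0, 0.1, -6.2]
force: [-3.8, 0.7, 2.8]
grip_width: 0.0495
```

Run:
```python
from h import *
st()
c=env.read_camera("scene");cv2.imwrite("pics/s5.png",cv2.resize(c["img"][150:300,150:350],None,fx=4,fy=4,interpolation=cv2.INTER_CUBIC))
```

```text
t 5.57 world [478.7  47.5  73.5] hook-edge mm [-91.5   7. ] tip z 3.5 rpy [ 1.7996e+02  1.4000e-01 -6.2300e+00] F [-3.8  0.7  2.8] w 49.5 q [  25.   15.  -36.  118.   11.   50. -114.]
```

View pics/s5.png

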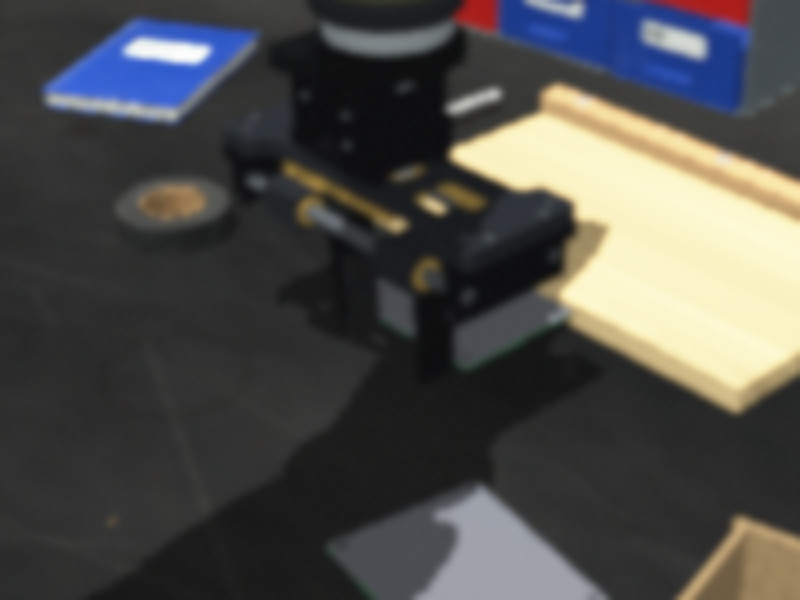

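Contact with the hook at 3.8 N, the plate's far side now against the face. I'll raise the preload to around 10 N, which also squares it up.

Call:
drive_tool(
  commands=[
    [0.1,0,0,0,0,0,0.57],
    [0.1,0,0,0,0,0,0.57],
    [0.1,0,0,0,0,0,0.57],
    [0,0,0,0,0,0,0.57],
  ],
)

```text
time_s: 5.95
tool_pos: [0.4794, 0.0474, 0.073]
tool_rot: [179.9, 0.4, -6.2]
force: [-11.1, 1.2, 9.6]
grip_width: 0.0497
```

Call:
drive_tool(
  commands=[
    [0,0,-0.15,0,0,0,0.57],
    [0.01,0,-0.2,0,0,0,0.57],
    [0.01,0,-0.2,0,0,0,0.57],
    [0.01,0,-0.2,0,0,0,0.57],
    [0.02,0,-0.2,0,0,0,0.57],
    [0,0,0,0,0,0,0.57],
  ],
)

```text
time_s: 6.45
tool_pos: [0.4797, 0.0473, 0.0818]
tool_rot: [179.9, 0.4, -6.2]
force: [-8.2, 0.3, -0.2]
grip_width: 0.0494
```

Run:
```python
from h import *
st()
c=env.read_camera("scene");cv2.imwrite("pics/s6.png",cv2.resize(c["img"][180:270,200:320],None,fx=6,fy=6,interpolation=cv2.INTER_CUBIC))
```

```text
t 6.45 world [479.7  47.3  81.8] hook-edge mm [-90.5   6.9] tip z 11.8 rpy [179.92   0.44  -6.21] F [-8.2  0.3 -0.2] w 49.4 q [  25.   14.  -36.  118.   11.   52. -114.]
```

View pics/s6.png

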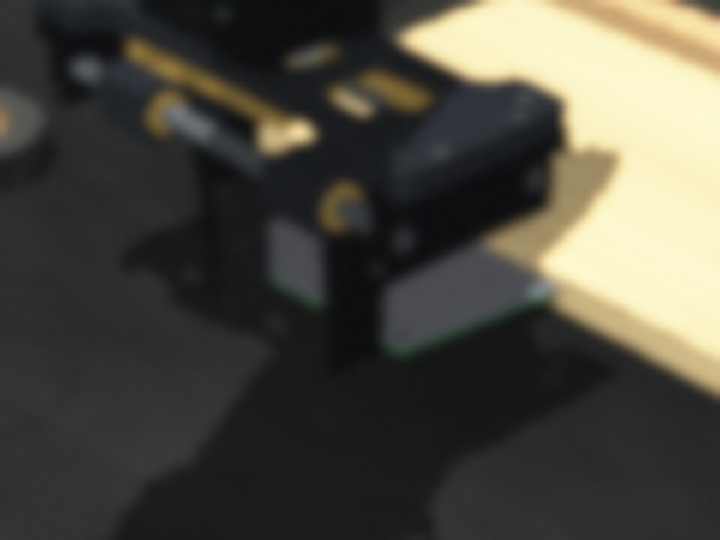

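The near edge (green rim at 400,352) has risen with the fingers, and the tips still show below it at (350,365). The preload held at 8 N. Following the arc.

Call:
drive_tool(
  commands=[
    [0.05,0,-0.25,0,0,0,0.57],
    [0.06,0,-0.25,0,0,0,0.57],
    [0.07,0,-0.25,0,0,0,0.57],
    [0.08,0,-0.25,0,0,0,0.57],
    [0,0,0,0,0,0,0.57],
  ],
)

```text
time_s: 6.92
tool_pos: [0.4814, 0.0471, 0.0916]
tool_rot: [179.9, 0.6, -6.2]
force: [-10.9, 1.4, 2.0]
grip_width: 0.0496
```

Call:
drive_tool(
  commands=[
    [0.09,0,-0.25,0,0,0,0.57],
    [0.1,0,-0.25,0,0,0,0.57],
    [0.11,0,-0.25,0,0,0,0.57],
    [0.12,0,-0.25,0,0,0,0.57],
    [0,0,0,0,0,0,0.57],
  ],
)

```text
time_s: 7.33
tool_pos: [0.4845, 0.0468, 0.1014]
tool_rot: [179.9, 0.7, -6.2]
force: [-14.0, 0.7, 4.6]
grip_width: 0.0497
```

Run:
```python
from h import *
st()
c=env.read_camera("scene");cv2.imwrite("pics/s7.png",cv2.resize(c["img"][180:270,200:320],None,fx=6,fy=6,interpolation=cv2.INTER_CUBIC))
```

```text
t 7.33 world [484.5  46.8 101.4] hook-edge mm [-85.7   6.9] tip z 31.4 rpy [179.87   0.75  -6.2 ] F [-14.    0.7   4.6] w 49.7 q [  25.   13.  -37.  116.    9.   55. -113.]
```

View pics/s7.png

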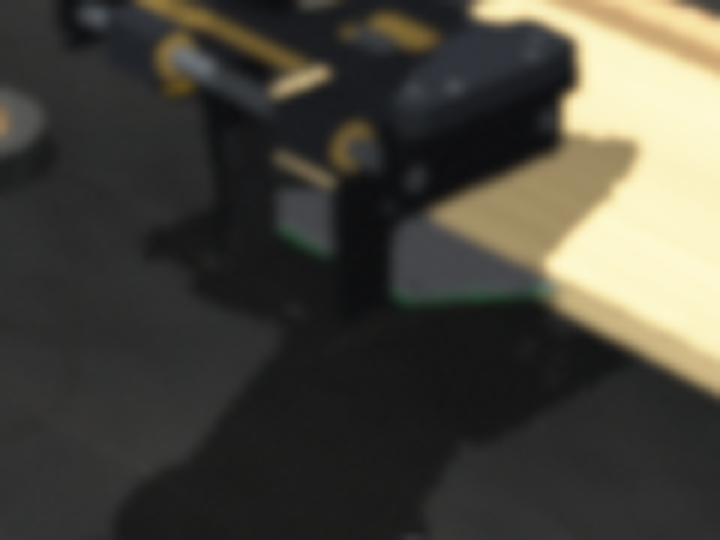

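The plate is tilted about 20°, its near corner at (400,298), with the edge still held on the fingers. Carrying on.

Call:
drive_tool(
  commands=[
    [0.1,0,-0.26,0,0,0,0.57],
    [0.11,0,-0.25,0,0,0,0.57],
    [0.12,0,-0.25,0,0,0,0.57],
    [0.13,0,-0.25,0,0,0,0.57],
    [0.13,0,-0.25,0,0,0,0.57],
    [0,0,0,0,0,0,0.57],
  ],
)

```text
time_s: 7.88
tool_pos: [0.4905, 0.0462, 0.1145]
tool_rot: [179.9, 0.7, -6.2]
force: [-15.6, 1.9, 8.3]
grip_width: 0.0498
```

Call:
drive_tool(
  commands=[
    [0.14,0,-0.24,0,0,0,0.57],
    [0.15,0,-0.23,0,0,0,0.57],
    [0.16,0,-0.23,0,0,0,0.57],
    [0.17,0,-0.22,0,0,0,0.57],
    [0.18,0,-0.22,0,0,0,0.57],
    [0,0,0,0,0,0,0.57],
  ],
)

```text
time_s: 8.38
tool_pos: [0.505, 0.0448, 0.128]
tool_rot: [-180.0, -0.2, -6.3]
force: [-1.1, 0.6, 0.4]
grip_width: 0.0495
```

Run:
```python
from h import *
st()
c=env.read_camera("scene");cv2.imwrite("pics/s8.png",cv2.resize(c["img"][180:270,200:320],None,fx=6,fy=6,interpolation=cv2.INTER_CUBIC))
```

```text
t 8.38 world [505.   44.8 128. ] hook-edge mm [-65.1   7. ] tip z 58.0 rpy [-1.7998e+02 -1.6000e-01 -6.2500e+00] F [-1.1  0.6  0.4] w 49.5 q [  26.   13.  -37.  113.    9.   57. -112.]
```

View pics/s8.png

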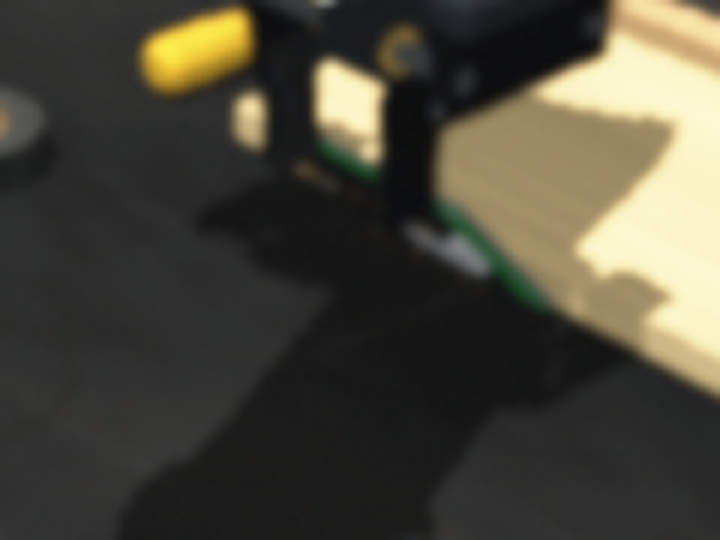

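The plate is up about 50–55°, with its parts side showing (strip at 450,250) and its edge at (440,205) resting above the fingertips. From here mostly push forward.

Call:
drive_tool(
  commands=[
    [0.25,0,-0.1,0,0,0,0.57],
    [0.25,0,-0.1,0,0,0,0.57],
    [0.25,0,-0.1,0,0,0,0.57],
    [0.25,0,-0.1,0,0,0,0.57],
    [0,0,0,0,0,0,0.57],
  ],
)

```text
time_s: 8.85
tool_pos: [0.5146, 0.0436, 0.1315]
tool_rot: [-180.0, -0.1, -6.3]
force: [-0.3, 0.3, -0.4]
grip_width: 0.0495
```

Run:
```python
from h import *
st()
c=env.read_camera("scene");cv2.imwrite("pics/s9.png",cv2.resize(c["img"][180:270,200:320],None,fx=6,fy=6,interpolation=cv2.INTER_CUBIC))
```

```text
t 8.85 world [514.6  43.6 131.5] hook-edge mm [-55.4   6.9] tip z 61.5 rpy [-1.7998e+02 -7.0000e-02 -6.2600e+00] F [-0.3  0.3 -0.4] w 49.5 q [  25.   14.  -36.  111.   10.   58. -112.]
```

View pics/s9.png

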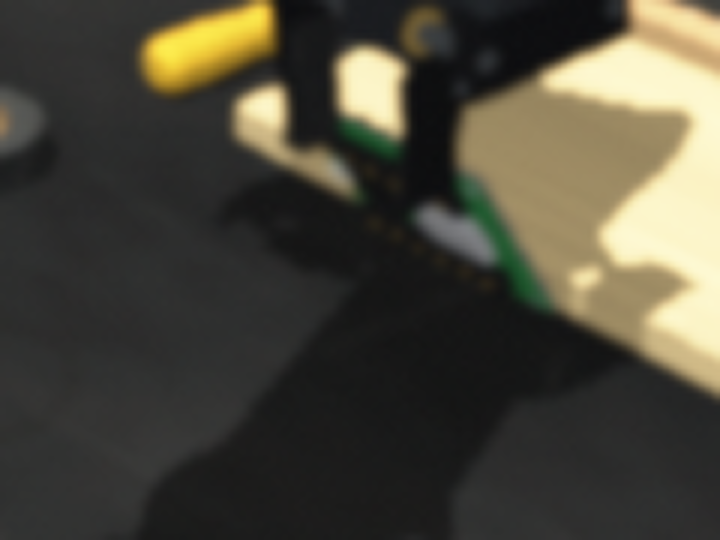

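The plate is at about 60°, with a green margin and grey connector visible and the edge at (465,180) behind the fingers. I'll keep pushing.

Call:
drive_tool(
  commands=[
    [0.25,0,-0.05,0,0,0,0.57],
    [0.25,0,-0.05,0,0,0,0.57],
    [0.25,0,-0.05,0,0,0,0.57],
    [0.25,0,-0.05,0,0,0,0.57],
    [0.25,0,0,0,0,0,0.57],
    [0.25,0,0,0,0,0,0.57],
    [0.25,0,0,0,0,0,0.57],
    [0.25,0,0,0,0,0,0.57],
    [0,0,0,0,0,0,0.57],
  ],
)

```text
time_s: 9.65
tool_pos: [0.5344, 0.0416, 0.1348]
tool_rot: [180.0, -0.0, -6.2]
force: [-3.6, -0.9, 11.4]
grip_width: 0.0497
```

Run:
```python
from h import *
st()
c=env.read_camera("scene");cv2.imwrite("pics/s10.png",cv2.resize(c["img"][180:270,200:320],None,fx=6,fy=6,interpolation=cv2.INTER_CUBIC))
```

```text
t 9.65 world [534.4  41.6 134.8] hook-edge mm [-35.5   7. ] tip z 64.8 rpy [ 1.7997e+02 -4.0000e-02 -6.2400e+00] F [-3.6 -0.9 11.4] w 49.7 q [  25.   16.  -36.  109.   11.   59. -112.]
```

View pics/s10.png

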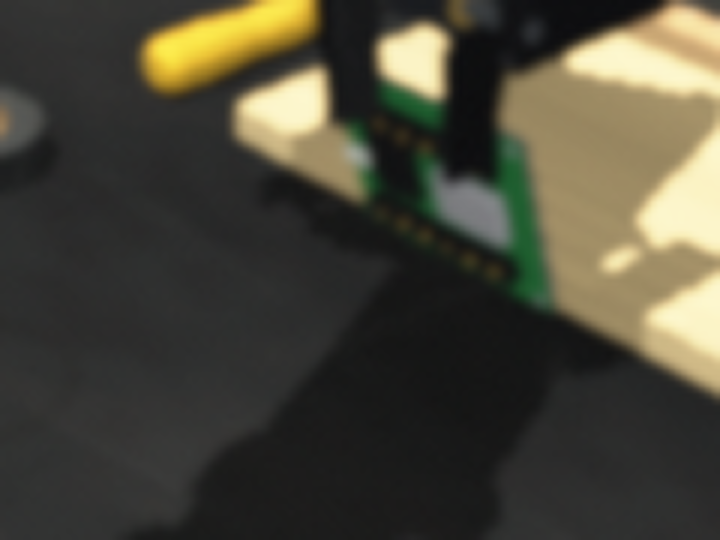

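The plate is at about 70–75° with the parts facing the camera. The 11 N vertical force means the tips are seated on the edge of the upper black strip (380–440,130). I'll rise with a small advance to get onto the bare margin.

Call:
drive_tool(
  commands=[
    [0.0,0,-0.2,0,0,0,0.57],
    [0.05,0,-0.2,0,0,0,0.57],
    [0.15,0,-0.1,0,0,0,0.57],
    [0,0,0,0,0,0,0.57],
  ],
)

```text
time_s: 10.03
tool_pos: [0.536, 0.0413, 0.1383]
tool_rot: [-180.0, -0.0, -6.3]
force: [0.2, -0.1, -0.0]
grip_width: 0.0499
```

Call:
drive_tool(
  commands=[
    [0.2,0,-0.05,0,0,0,0.57],
    [0.2,0,-0.05,0,0,0,0.57],
    [0.2,0,-0.05,0,0,0,0.57],
    [0,0,0,0,0,0,0.57],
  ],
)

```text
time_s: 10.37
tool_pos: [0.542, 0.0406, 0.1397]
tool_rot: [-180.0, -0.0, -6.3]
force: [-1.4, -0.2, -0.9]
grip_width: 0.0495
```

Run:
```python
from h import *
st()
c=env.read_camera("scene");cv2.imwrite("pics/s11.png",cv2.resize(c["img"][180:270,200:320],None,fx=6,fy=6,interpolation=cv2.INTER_CUBIC))
```

```text
t 10.37 world [542.   40.6 139.7] hook-edge mm [-27.8   6.7] tip z 69.7 rpy [-1.7999e+02 -2.0000e-02 -6.2600e+00] F [-1.4 -0.2 -0.9] w 49.5 q [  25.   16.  -36.  107.   11.   60. -112.]
```

View pics/s11.png

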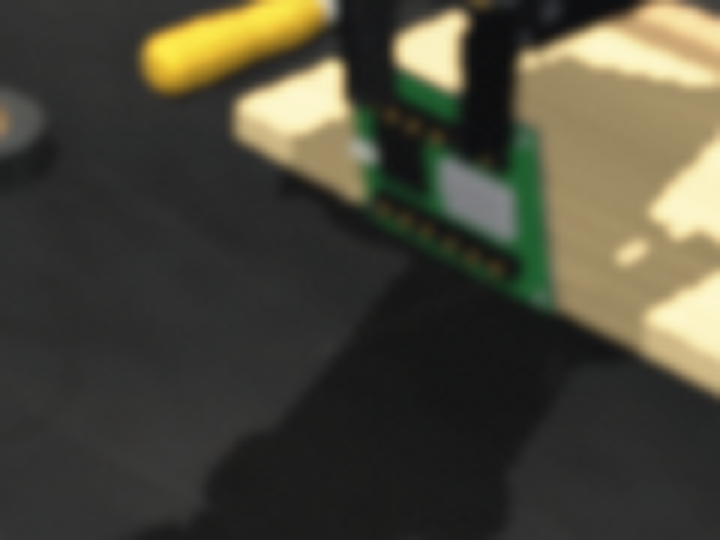

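Force back to low; the plate is at about 78°. I'll push it past vertical, slowly.

Call:
drive_tool(
  commands=[
    [0.2,0,-0.04,0,0,0,0.57],
    [0.2,0,-0.04,0,0,0,0.57],
    [0.2,0,-0.04,0,0,0,0.57],
    [0.2,0,-0.04,0,0,0,0.57],
    [0.2,0,0,0,0,0,0.57],
    [0.2,0,0,0,0,0,0.57],
    [0.2,0,0,0,0,0,0.57],
    [0.2,0,0,0,0,0,0.57],
    [0,0,0,0,0,0,0.57],
  ],
)

```text
time_s: 11.17
tool_pos: [0.5578, 0.0389, 0.1413]
tool_rot: [-180.0, -0.0, -6.2]
force: [-0.1, -0.5, 0.2]
grip_width: 0.0499
```

Run:
```python
from h import *
st()
c=env.read_camera("scene");cv2.imwrite("pics/s12.png",cv2.resize(c["img"][180:270,200:320],None,fx=6,fy=6,interpolation=cv2.INTER_CUBIC))
```

```text
t 11.17 world [557.8  38.9 141.3] hook-edge mm [-11.9   6.7] tip z 71.3 rpy [-1.7999e+02 -2.0000e-02 -6.2500e+00] F [-0.1 -0.5  0.2] w 49.9 q [  24.   18.  -35.  105.   12.   61. -112.]
```

View pics/s12.png

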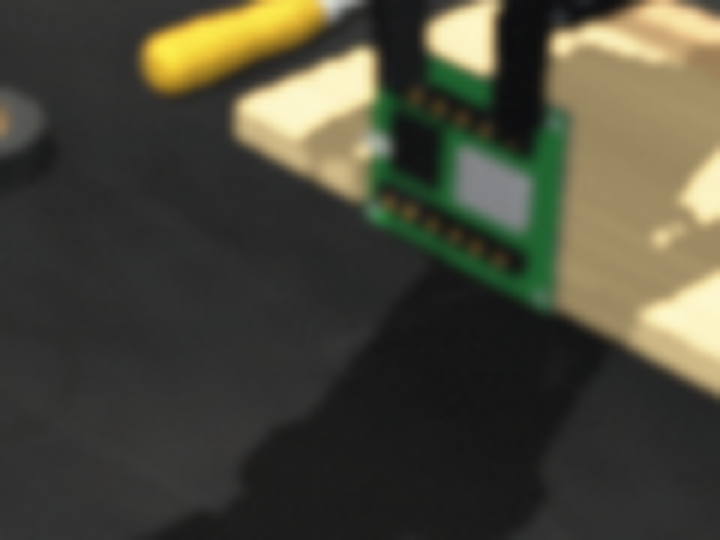

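It stands just about upright on the edge. Pushing over slowly.

Call:
drive_tool(
  commands=[
    [0.15,0,0,0,0,0,0.57],
    [0.15,0,0,0,0,0,0.57],
    [0.15,0,0,0,0,0,0.57],
    [0.15,0,0,0,0,0,0.57],
    [0.15,0,0,0,0,0,0.57],
    [0.15,0,0,0,0,0,0.57],
    [0.15,0,0,0,0,0,0.57],
    [0.15,0,0,0,0,0,0.57],
    [0,0,0,0,0,0,0.57],
  ],
)

```text
time_s: 11.97
tool_pos: [0.5697, 0.0376, 0.1414]
tool_rot: [-180.0, -0.0, -6.2]
force: [-1.4, -0.6, 0.6]
grip_width: 0.0494
```

Run:
```python
from h import *
st()
c=env.read_camera("scene");cv2.imwrite("pics/s13.png",cv2.resize(c["img"][180:270,200:320],None,fx=6,fy=6,interpolation=cv2.INTER_CUBIC))
```

```text
t 11.97 world [569.7  37.6 141.4] hook-edge mm [0.  6.6] tip z 71.4 rpy [-1.80e+02 -1.00e-02 -6.25e+00] F [-1.4 -0.6  0.6] w 49.4 q [  24.   19.  -35.  103.   13.   61. -112.]
```

View pics/s13.png

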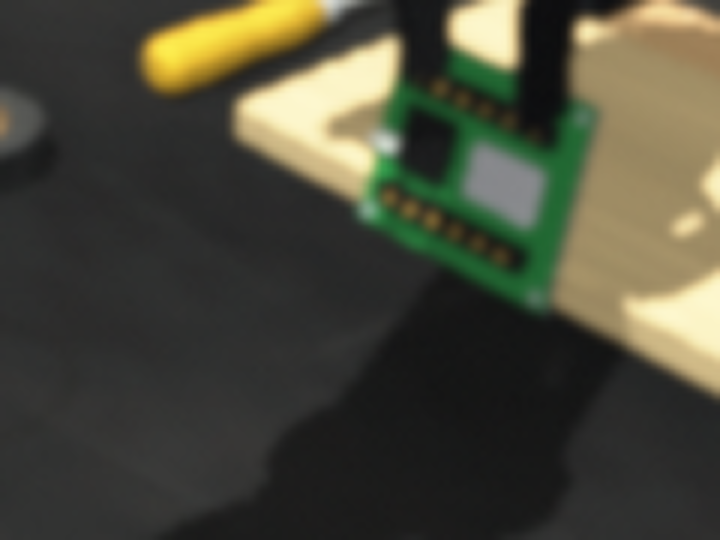

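It's past vertical (~100°), leaning over the hook with its bottom edge low. Keep pushing.

Call:
drive_tool(
  commands=[
    [0.2,0,0.02,0,0,0,0.57],
    [0.2,0,0.04,0,0,0,0.57],
    [0.2,0,0.05,0,0,0,0.57],
    [0.2,0,0.05,0,0,0,0.57],
    [0.2,0,0.06,0,0,0,0.57],
    [0.2,0,0.08,0,0,0,0.57],
    [0,0,0,0,0,0,0.57],
  ],
)

```text
time_s: 12.6
tool_pos: [0.5816, 0.0362, 0.1381]
tool_rot: [-180.0, 0.0, -6.3]
force: [-0.7, -1.0, 0.1]
grip_width: 0.0495
```

Run:
```python
from h import *
st()
c=env.read_camera("scene");cv2.imwrite("pics/s14.png",cv2.resize(c["img"][180:270,200:320],None,fx=6,fy=6,interpolation=cv2.INTER_CUBIC))
```

```text
t 12.6 world [581.6  36.2 138.1] hook-edge mm [12.   6.5] tip z 68.1 rpy [-180.      0.     -6.25] F [-0.7 -1.   0.1] w 49.5 q [  23.   21.  -35.  102.   13.   61. -113.]
```

View pics/s14.png

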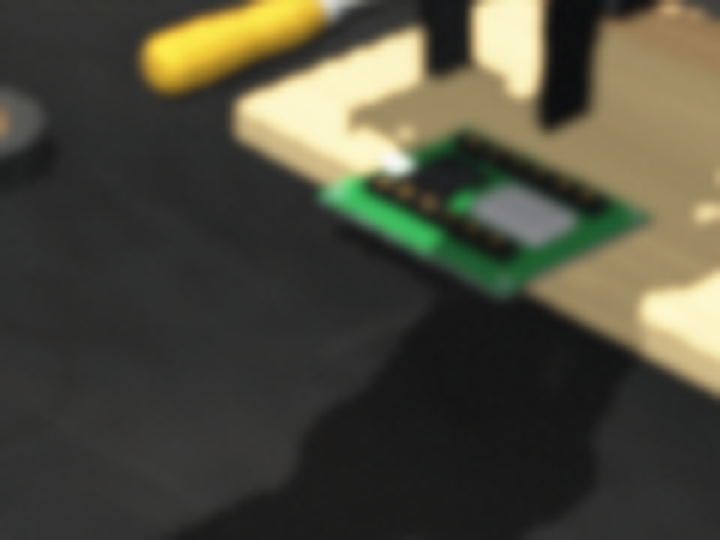

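It flipped: parts up, lying on the plywood and overhanging the near edge (corners at crop (320,195), (500,293), (650,218)). Measuring the overhang while retreating upward first.

Call:
drive_tool(
  commands=[
    [-1.5,0,-0.5,0,0,0,0.57],
    [-3,0,0,0,0,0,0.57],
    [-3,0,0,0,0,0,0.57],
    [-3,0,0,0,0,0,0.57],
    [-1.5,0,0,0,0,0,0.57],
    [0,0,0,0,0,0,0.57],
  ],
)

```text
time_s: 13.15
tool_pos: [0.4587, 0.0496, 0.1429]
tool_rot: [179.8, 0.1, -6.2]
force: [-0.1, 0.6, -0.6]
grip_width: 0.0497
```

Run:
```python
from h import *
st()
c=env.read_camera("scene");cv2.imwrite("pics/s15.png",cv2.resize(c["img"][160:280,200:360],None,fx=5,fy=5,interpolation=cv2.INTER_CUBIC))
hsv=cv2.cvtColor(c["img"],cv2.COLOR_BGR2HSV);g=cv2.inRange(hsv,(45,80,30),(90,255,255));g=cv2.morphologyEx(g,cv2.MORPH_CLOSE,np.ones((9,9)))
k=max(rects(g,50),key=cv2.contourArea);h=cv2.convexHull(k).reshape(-1,2)
W=ray(c,h,.020)
r=cv2.minAreaRect(W[:,:2].astype(np.float32)*1000);print(r)
b=cv2.boxPoints(r)/1000-M;print(np.round(1000*np.c_[b@ex,b@ey],1))
# near edge of hook top from the same picture
print(proj(c,[np.r_[M,.016],hk(0,-150,16),hk(0,150,16)]))
```

```text
t 13.15 world [458.7  49.6 142.9] hook-edge mm [-111.7    7. ] tip z 72.9 rpy [ 1.7985e+02  1.3000e-01 -6.1600e+00] F [-0.1  0.6 -0.6] w 49.7 q [  28.    6.  -38.  118.    4.   58. -109.]
((573.3360595703125, 40.97507858276367), (98.95484161376953, 80.77214813232422), 85.84454345703125)
[[-35.5 -40.4]
 [ 45.2 -37.8]
 [ 42.   61.1]
 [-38.7  58.5]]
[[281.89577381 218.14812997]
 [334.63864779 245.3849618 ]
 [238.84192683 195.90164332]]
```

View pics/s15.png

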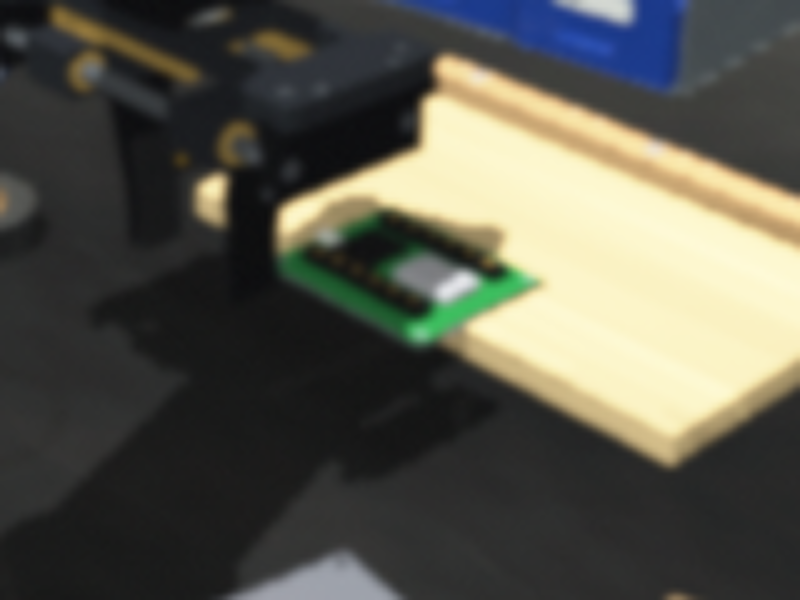

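The board is flat, parts up, but overhangs about 36 mm (near edge from crop (280,262) to (415,340)), which is close to balance. I'll push gently and level on the near edge.

Call:
drive_tool(
  commands=[
    [2,0,1.5,0,0,0,0.57],
    [2,0,1.5,0,0,0,0.57],
    [0.8,0,1.5,0,0,0,0.57],
    [0,0,1.4,0,0,0,0.57],
    [0,0,0,0,0,0,0.57],
    [0,0,0,0,0,0,0.57],
  ],
)

```text
time_s: 13.7
tool_pos: [0.51, 0.0442, 0.0837]
tool_rot: [-180.0, 0.1, -6.3]
force: [0.1, 0.1, 0.1]
grip_width: 0.0495
```

Run:
```python
from h import *
st()
```

```text
t 13.7 world [510.   44.2  83.7] hook-edge mm [-60.   7.] tip z 13.7 rpy [-1.7996e+02  1.0000e-01 -6.2600e+00] F [0.1 0.1 0.1] w 49.5 q [  25.   17.  -36.  114.   13.   53. -114.]
```

Call:
drive_tool(
  commands=[
    [0.2,0,0,0,0,0,0.57],
    [0.2,0,0,0,0,0,0.57],
    [0.2,0,0,0,0,0,0.57],
    [0.2,0,0,0,0,0,0.57],
    [0.15,0,0,0,0,0,0.57],
    [0.15,0,0,0,0,0,0.57],
    [0.15,0,0,0,0,0,0.57],
    [0.15,0,0,0,0,0,0.57],
    [0.15,0,0,0,0,0,0.57],
    [0.15,0,0,0,0,0,0.57],
    [0.15,0,0,0,0,0,0.57],
    [0.15,0,0,0,0,0,0.57],
    [0,0,0,0,0,0,0.57],
  ],
)

```text
time_s: 14.78
tool_pos: [0.5298, 0.042, 0.0843]
tool_rot: [-180.0, 0.0, -6.2]
force: [0.2, 0.3, 0.2]
grip_width: 0.0498
```

Run:
```python
from h import *
st()
c=env.read_camera("scene");cv2.imwrite("pics/s16.png",cv2.resize(c["img"][160:280,200:360],None,fx=5,fy=5,interpolation=cv2.INTER_CUBIC))
```

```text
t 14.78 world [529.8  42.   84.3] hook-edge mm [-40.1   6.8] tip z 14.3 rpy [-180.      0.     -6.25] F [0.2 0.3 0.2] w 49.8 q [  24.   19.  -35.  111.   14.   54. -115.]
```

View pics/s16.png

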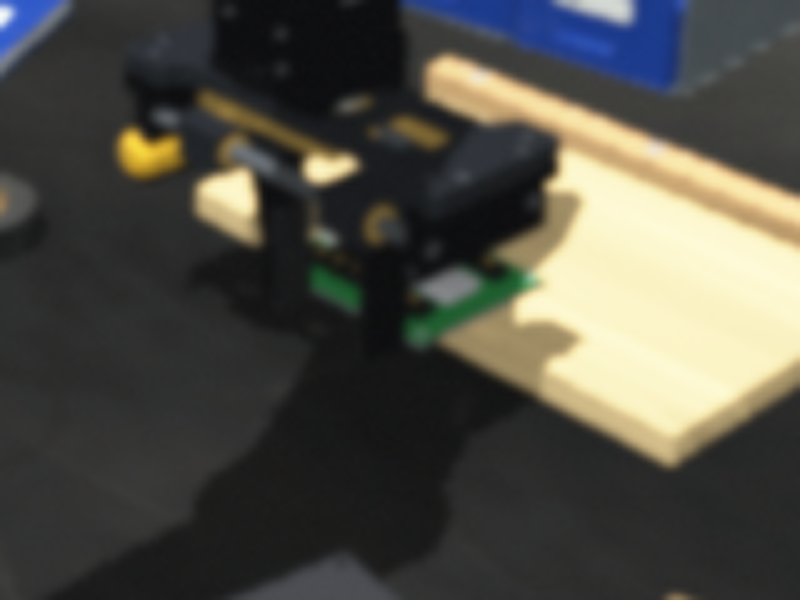

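The fingers stand in front of the near edge, about to touch; the board hasn't moved ((535,282) corner). Continue.

Call:
drive_tool(
  commands=[
    [0.15,0,0.02,0,0,0,0.57],
    [0.15,0,0.02,0,0,0,0.57],
    [0.15,0,0.02,0,0,0,0.57],
    [0.15,0,0,0,0,0,0.57],
    [0.15,0,0,0,0,0,0.57],
    [0.15,0,0,0,0,0,0.57],
    [0.15,0,0,0,0,0,0.57],
    [0,0,0,0,0,0,0.57],
  ],
)

```text
time_s: 15.5
tool_pos: [0.5405, 0.0408, 0.0837]
tool_rot: [-180.0, -0.0, -6.3]
force: [-0.3, 0.4, -0.6]
grip_width: 0.0496
```

Run:
```python
from h import *
st()
c=env.read_camera("scene");cv2.imwrite("pics/s17.png",cv2.resize(c["img"][160:280,200:360],None,fx=5,fy=5,interpolation=cv2.INTER_CUBIC))
```

```text
t 15.5 world [540.5  40.8  83.7] hook-edge mm [-29.4   6.8] tip z 13.7 rpy [-1.7999e+02 -3.0000e-02 -6.2500e+00] F [-0.3  0.4 -0.6] w 49.6 q [  24.   21.  -35.  110.   15.   54. -115.]
```

View pics/s17.png

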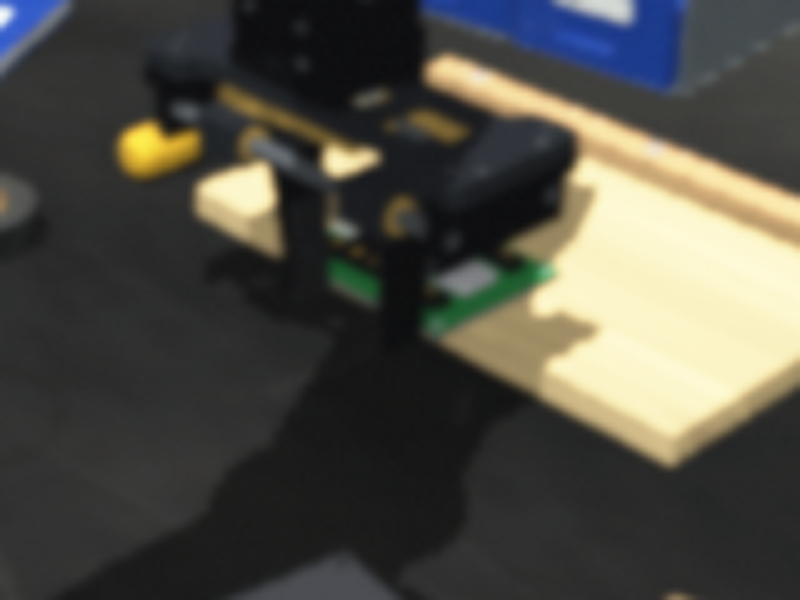

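The board now moves with the fingers (far right corner at (553,270), near corner (435,328)). Go on to just short of the edge, back off, raise the tips to 18 mm, and push further.

Call:
drive_tool(
  commands=[
    [0.15,0,0,0,0,0,0.57],
    [0.15,0,0,0,0,0,0.57],
    [0.15,0,0,0,0,0,0.57],
    [0.15,0,0,0,0,0,0.57],
    [0.15,0,0,0,0,0,0.57],
    [0.15,0,0,0,0,0,0.57],
    [0.15,0,0,0,0,0,0.57],
    [0,0,0,0,0,0,0.57],
    [-0.3,0,0,0,0,0,0.57],
    [-0.2,0,0,0,0,0,0.57],
    [0,0,-0.4,0,0,0,0.57],
    [0,0,0,0,0,0,0.57],
    [0,0,0,0,0,0,0.57],
  ],
)

```text
time_s: 16.63
tool_pos: [0.5458, 0.0402, 0.0882]
tool_rot: [180.0, -0.1, -6.2]
force: [0.2, 0.1, -0.0]
grip_width: 0.0493
```

Run:
```python
from h import *
for i in range(3): st()
c=env.read_camera("scene");cv2.imwrite("pics/s18.png",cv2.resize(c["img"][160:280,200:360],None,fx=5,fy=5,interpolation=cv2.INTER_CUBIC))
st()
```

```text
t 16.63 world [545.8  40.2  88.2] hook-edge mm [-24.    6.8] tip z 18.2 rpy [ 1.7999e+02 -6.0000e-02 -6.2400e+00] F [ 0.2  0.1 -0. ] w 49.3 q [  23.   21.  -35.  109.   15.   55. -115.]
t 16.63 world [545.8  40.2  88.2] hook-edge mm [-24.    6.8] tip z 18.2 rpy [ 1.7999e+02 -6.0000e-02 -6.2400e+00] F [ 0.2  0.1 -0. ] w 49.3 q [  23.   21.  -35.  109.   15.   55. -115.]
t 16.63 world [545.8  40.2  88.2] hook-edge mm [-24.    6.8] tip z 18.2 rpy [ 1.7999e+02 -6.0000e-02 -6.2400e+00] F [ 0.2  0.1 -0. ] w 49.3 q [  23.   21.  -35.  109.   15.   55. -115.]
t 16.68 world [545.7  40.2  88. ] hook-edge mm [-24.1   6.8] tip z 18.0 rpy [ 1.7999e+02 -4.0000e-02 -6.2400e+00] F [-0.4 -0.4  0.5] w 49.4 q [  23.   21.  -35.  109.   15.   55. -115.]
```

View pics/s18.png

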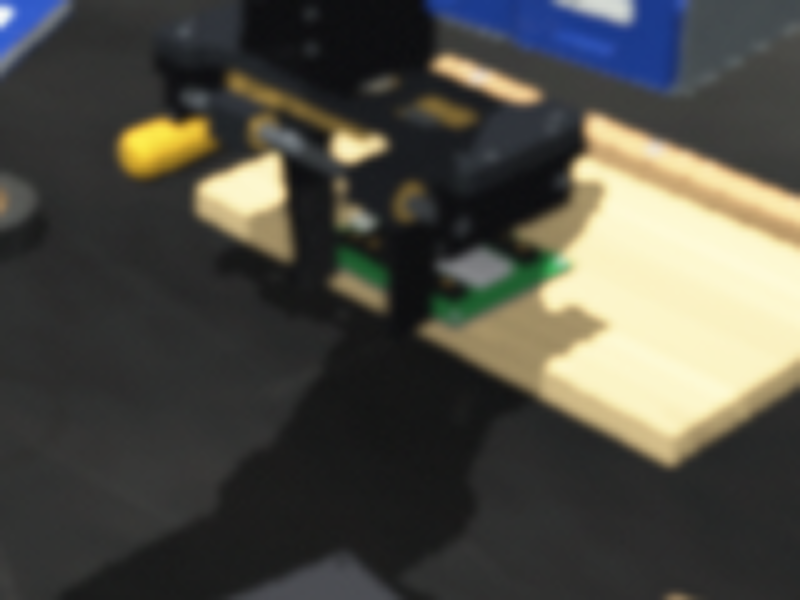

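The near edge is now almost at the hook's edge. Final push of 30 mm with tips at 18 mm.

Call:
drive_tool(
  commands=[
    [0.2,0,0.02,0,0,0,0.57],
    [0.2,0,0.02,0,0,0,0.57],
    [0.2,0,0,0,0,0,0.57],
    [0.2,0,0,0,0,0,0.57],
    [0.2,0,0,0,0,0,0.57],
    [0.2,0,0,0,0,0,0.57],
    [0.2,0,0,0,0,0,0.57],
    [0.2,0,0,0,0,0,0.57],
    [0,0,0,0,0,0,0.57],
  ],
)

```text
time_s: 17.43
tool_pos: [0.5619, 0.0384, 0.0873]
tool_rot: [-180.0, -0.0, -6.3]
force: [-0.8, -0.4, -0.9]
grip_width: 0.0497
```

Call:
drive_tool(
  commands=[
    [0.2,0,0,0,0,0,0.57],
    [0.2,0,0,0,0,0,0.57],
    [0.2,0,0,0,0,0,0.57],
    [0.2,0,0,0,0,0,0.57],
    [0.2,0,0,0,0,0,0.57],
    [0.2,0,0,0,0,0,0.57],
    [0.2,0,0,0,0,0,0.57],
    [0,0,0,0,0,0,0.57],
  ],
)

```text
time_s: 18.1
tool_pos: [0.5758, 0.0369, 0.0873]
tool_rot: [-180.0, -0.0, -6.3]
force: [-0.2, 0.1, -0.1]
grip_width: 0.0499
```

Run:
```python
from h import *
st()
c=env.read_camera("scene");cv2.imwrite("pics/s19.png",cv2.resize(c["img"][160:280,200:360],None,fx=5,fy=5,interpolation=cv2.INTER_CUBIC))
```

```text
t 18.1 world [575.8  36.9  87.3] hook-edge mm [6.2 6.6] tip z 17.3 rpy [-1.7999e+02 -3.0000e-02 -6.2500e+00] F [-0.2  0.1 -0.1] w 49.9 q [  22.   24.  -34.  105.   16.   56. -115.]
```

View pics/s19.png

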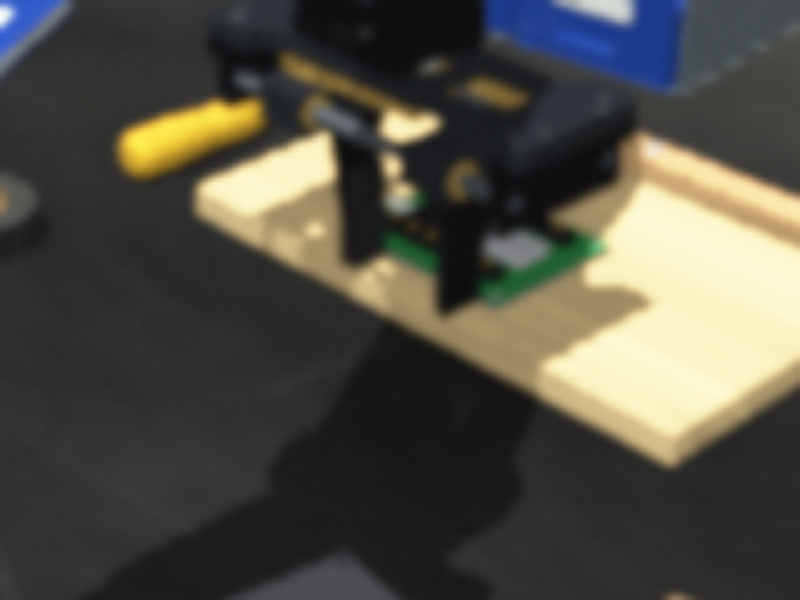

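The whole board is on the plywood, with its near corner at (490,300) well inside the edge. Back off, lift, and check.

Call:
drive_tool(
  commands=[
    [-0.5,0,0,0,0,0,0.57],
    [-1,0,-0.3,0,0,0,0.57],
    [-1,0,-2,0,0,0,0.57],
    [-1,0,-3,0,0,0,0.57],
    [-3,0,-3,0,0,0,0.57],
    [-3,0,-3,0,0,0,0.57],
    [-2,0,-2,0,0,0,0.57],
    [0,0,0,0,0,0,0.57],
    [0,0,0,0,0,0,0.57],
  ],
)

```text
time_s: 18.9
tool_pos: [0.4616, 0.0494, 0.2205]
tool_rot: [179.9, -0.2, -6.2]
force: [-0.6, 1.0, -0.0]
grip_width: 0.0495
```

Run:
```python
from h import *
st()
for n in ("scene","top"):
    c=env.read_camera(n);im=c["img"]
    cv2.imwrite(f"pics/{n}20.png",cv2.resize(im[130:290,170:390],None,fx=3.6,fy=3.6,interpolation=cv2.INTER_CUBIC))
    hsv=cv2.cvtColor(im,cv2.COLOR_BGR2HSV);g=cv2.inRange(hsv,(45,80,30),(90,255,255));g=cv2.morphologyEx(g,cv2.MORPH_CLOSE,np.ones((9,9)))
    k=max(rects(g,50),key=cv2.contourArea)
    r=cv2.minAreaRect(ray(c,k.reshape(-1,2),.020)[:,:2].astype(np.float32)*1000)
    b=cv2.boxPoints(r)/1000-M;print(n,r[1],np.round(1000*np.c_[b@ex-.09,b@ey],1))
```

```text
t 18.9 world [461.6  49.4 220.5] hook-edge mm [-108.7    7. ] tip z 150.5 rpy [179.85  -0.23  -6.24] F [-0.6  1.  -0. ] w 49.5 q [  30.   -0.  -39.  113.    0.   67. -105.]
scene (98.15662384033203, 77.62322998046875) [[-76.7 -37.9]
 [  0.9 -39.4]
 [  2.9  58.7]
 [-74.8  60.3]]
top (21.649940490722656, 61.57106399536133) [[-19.4  61.2]
 [ -0.4   2.6]
 [ 20.2   9.2]
 [  1.2  67.8]]
```

View pics/scene20.png

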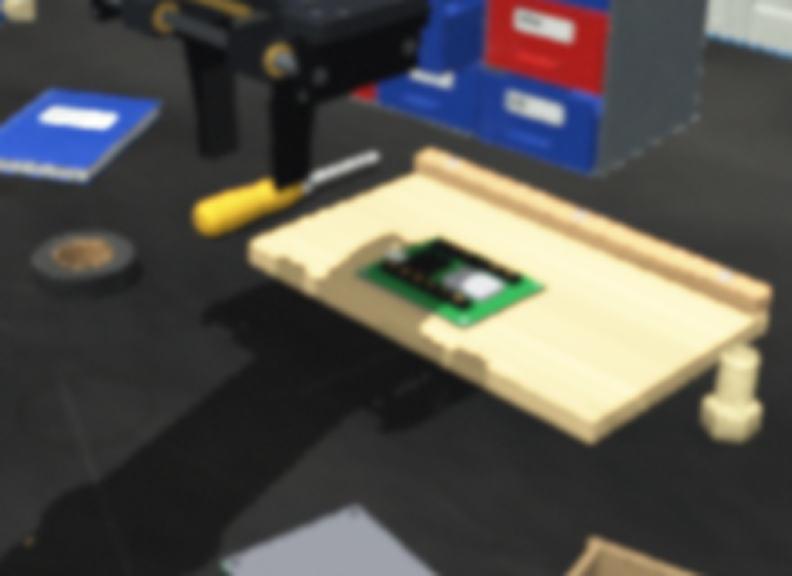

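View pics/top20.png

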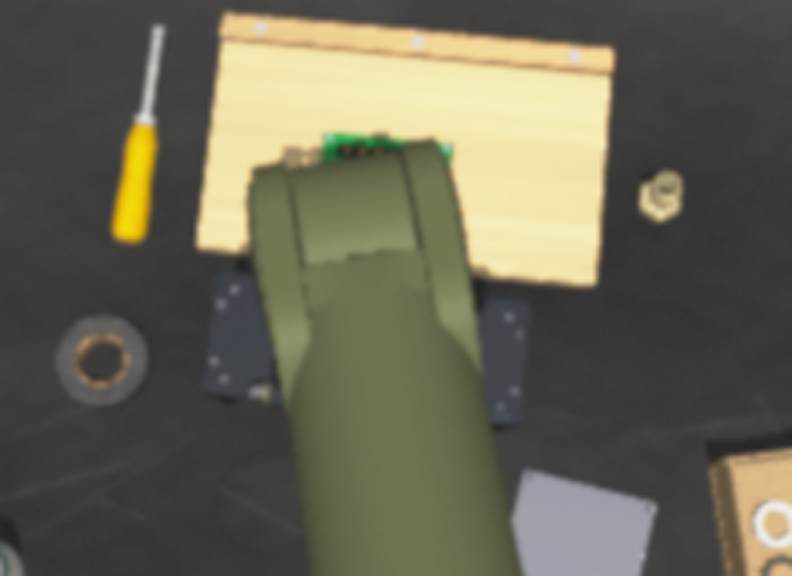

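The scene view shows the board parts up and flat on the plywood (corners around (360,272), (462,325), (545,288)). Its corners in the hook frame are x ≈ -77 to +3 mm and y ≈ -39 to +60 mm. The bystanders are where they were and the arm is clear. Handing in.

```bash
python3 -c "
from cell import env
print(env.sign_off())"
```

```text
the job is handed in; nothing more can be done
None
```

The job is handed in at about 19 s of the 53 s. The circuit board lies parts side up on the plywood, clear of the fence.

- **How it went:** I pushed the board flat against the hook's near edge with two half-open fingertips at about 10 N. Then I carried its near side up on an arc and tipped it past vertical. It dropped parts side up with about 36 mm overhanging, so I pushed it on another 40 mm or so.
- **Snag on the way:** At about 70° the fingertips caught on the upper black strip (11 N vertical). I raised them a few millimetres and it cleared.
- **Last checks:** In the scene camera the board's corners measured x ≈ -77 to +3 mm and y ≈ -39 to +60 mm in the hook frame, against limits of -91 to +74.5 mm and ±151 mm. Its measured outline matches a board lying flat at that height. The arm was about 130 mm clear above the plywood, and the union, tape and screwdriver looked unmoved in both pictures.
- **Checks that disagreed or were not made:**
  - The top camera's view of the board was mostly hidden by the arm, so its fit was unusable and the final position rests on the scene camera alone.
  - The first contact with the face came about 2 mm earlier than my estimate of the hook edge, well inside the final margins.
  - I did not measure the final tilt, height or rest speed directly, nor how far the bystanders had moved.

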